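# Click the tub lid shut all round

### The arm

A 6-joint arm with a two-finger parallel gripper is mounted at the origin on the work surface. World frame = base frame: x ahead of the robot, y to its left, z up, the work surface at z = 0. Lengths are in m, angles in rad, forces in N, time in s.
With the tool pointing down it reaches from about 0.325 to 0.75 m from the base axis. Payload 7.6 kg.
Tool frame: the origin (TCP) lies on the front face of the gripper's body, between the roots of the fingers; the fingertips stand 73 mm ahead of it and the grasp point (between the pads) lies 54 mm ahead of it; z points along the fingers, y is the line along which they close (so a half turn about z gives the same grasp; the last joint's range is limited). The gripper opens to 85 mm and grips with 20 to 120 N. Pads are 22 mm wide; open, the fingers measure 114 mm over their backs; the gripper's body (76 mm by 85 mm) begins 54 mm behind the grasp point. The pads swing forward as they close: fully open they stand 13 mm farther back than shut.
Start: joints at [-1.339, 0.052, 1.401, -0, 1.689, -0.07], TCP at [0.156, -0.501, 0.304] pointing down, gripper open.
Joint ranges: [-2.9, 2.9], [-0.91, 2.17], [0.12, 2.37], [-1.06, 4.2], [0.26, 2.73], [-2.93, 2.93]. Speed limits (rad/s): [2.57, 2.57, 3.01, 3.14, 3.14, 3.14].

### API

Orientations are given as a unit quaternion [x, y, z, w].
In Python, from plant import arm, capture, camera_params gives the robot as it stands.
- The arm moves only by the tool apply_moves, never from a script. Its argument "increments" is a list that holds one entry, the list of rows, each a list of 6 numbers: the shift along the tool's x, y, z in cm, then the turn, a rotation vector about the tool's x, y, z in rad. In form: [[[dx, dy, dz, ax, ay, az], ...]]. A call has 1 to 10 rows; each row shifts and turns the commanded pose from where the row before left it, along the tool's axes as they then stand; what a row does not reach is not made up. A row lasts 1/8 s, in which the tool goes at most 62.5 mm and 10.7 degrees, less where a joint would pass 70% of its speed; a pose out of reach is approached as far as the arm can. A call is refused whole if a number of a shift passes 6.25 or a number of a turn 0.188, either way. A call with a gripper value outside its range is refused whole. "grip" is the closure, from 0 (fully open) to 1 (shut), set as the call begins (left out, the last holds). The fingers move at their own pace and stop on an object; "newtons" is the grip in N (left out, the last holds). Time passes only in rows, so rows that do not move let the fingers close. It gives the time, the measured TCP pose, the force, the opening and the grip force at its end, in the units of the state.
- arm.sense(): the state, without advancing time (a new reading comes with each control period).
- capture(name): name is "side" or "top" or "wrist"; returns (picture, depth): 480x640x3 uint8, red, green, blue; 480x640 float32, m along the optical axis (not along the pixel's ray), 0 where there is no reading.
- camera_params(name): a dict with "fov_y" (degrees; the focal length in pixels is half the picture's height over the tangent of half this angle, whatever the lens; pixels are square), "cx", "cy" (the principal point, pixels), "rvec" (rotation vector, rad) and "tvec" (3), from world to camera coordinates, as OpenCV has them. Camera axes: x right, y down, z forward; pixel columns grow to the right and rows downward; lengths in m; the calibration is good to about 2 mm. A picture is of the moment at which its call begins: read the wrist's pose just before it. camera_params takes no time and is no camera call; for the wrist camera it gives the pose at the moment of the call.
- arm.sign_off(): hands the job in; it is judged then, once.
The state is a dict: "time_s": time; "joints": joint angles; "joint_velocities": joint speeds; "tau": joint torques, N m; "position": TCP position; "ee_rot": TCP orientation; "contact_force": force on the tool from outside, world axes, zero at the start; "ft_torque": the same for the moment, N m; "grip_width": finger opening in m; "gripper_force": force on a finger pad.
Only numpy, scipy, OpenCV 4.12 (cv2) and the standard library are available. Lean on these libraries where they do the work, as an engineer would, in place of code of your own. Each camera call takes 0.05 s, during which the arm holds its last target. There are 200 camera calls.

### The job

The lid of the washing-tablet tub has sprung up along all four sides: press down its rim with the fingertips, section by section, until all four have clicked shut and sit flush. Press firmly but do not crush it, and leave the tub standing where it is, without lifting, tipping or shoving it along; leave the bottles, canister and peg basket around it alone.

Things in the scene. Friction and masses are not known exactly. Their poses are not given: they have to be found in the camera images.
- tub: Grey washing-tablet tub with white snap-fit lid, loose, about 1 kg, 130 (x) x 180 (y) x 100 mm high. Origin: centre of the underside, axes along its sides. Rim: four fixed 24 mm square corners, tops at 100 mm, and between them four sections 22 mm wide, hinged on their inner edge at that height. All start sprung up, outer edge 7 mm above the corners; shut, they are flush. Middle panel 6 mm lower.
- rim_near (a joint): Hinge of the long section on the tub's -x side (130 x 22 mm): 0 = sprung up, 0.34 rad = shut and flush. Over-centre catch: about 10 N down on the outer half starts it moving; past half way (0.17) it clicks shut by itself and stays; released sooner it springs up again.
- rim_near_press (a point): Point on the top face of the long section on the tub's -x side, midway along it, 15 mm out from its hinge line and 7 mm in from its outer edge: a good spot to press. It moves with the section: 5 mm above the corner tops when sprung up, level with them (100 mm above the shelf) when shut.
- rim_far (a joint): Hinge of the long section on the tub's +x side (130 x 22 mm): 0 = sprung up, 0.34 rad = shut and flush. Over-centre catch: about 10 N down on the outer half starts it moving; past half way (0.17) it clicks shut by itself and stays; released sooner it springs up again.
- rim_far_press (a point): Point on the top face of the long section on the tub's +x side, midway along it, 15 mm out from its hinge line and 7 mm in from its outer edge: a good spot to press. It moves with the section: 5 mm above the corner tops when sprung up, level with them (100 mm above the shelf) when shut.
- rim_left (a joint): Hinge of the short section on the tub's +y side (80 x 22 mm): 0 = sprung up, 0.34 rad = shut and flush. Over-centre catch: about 10 N down on the outer half starts it moving; past half way (0.17) it clicks shut by itself and stays; released sooner it springs up again.
- rim_left_press (a point): Point on the top face of the short section on the tub's +y side, midway along it, 15 mm out from its hinge line and 7 mm in from its outer edge: a good spot to press. It moves with the section: 5 mm above the corner tops when sprung up, level with them (100 mm above the shelf) when shut.
- rim_right (a joint): Hinge of the short section on the tub's -y side (80 x 22 mm): 0 = sprung up, 0.34 rad = shut and flush. Over-centre catch: about 10 N down on the outer half starts it moving; past half way (0.17) it clicks shut by itself and stays; released sooner it springs up again.
- rim_right_press (a point): Point on the top face of the short section on the tub's -y side, midway along it, 15 mm out from its hinge line and 7 mm in from its outer edge: a good spot to press. It moves with the section: 5 mm above the corner tops when sprung up, level with them (100 mm above the shelf) when shut.
- bottle_a: One of two closed amber glass bottles, 60 mm across, 150 mm high, loose. Origin at the centre of its underside.
- bottle_b: The other of two closed amber glass bottles, 60 mm across, 150 mm high, loose. Origin at the centre of its underside.
- canister: Stainless steel canister with a push-button top, 76 mm across, 124 mm high, loose. Origin at the centre of its underside.
- basket: Blue basket of clothes pegs, 126 x 158 x 75 mm high, loose. Origin at the centre of its underside.

How it is judged:
At the end, for the whole second after the job is handed in: All four rim sections are shut (each hinge above 0.28 rad of its 0.34), the tub stands upright and at rest (tilt under 0.05 rad) within 30 mm of where it started, and each bystander stands upright within 30 mm of its start (value of joint each of rim_near, rim_far, rim_left, rim_right above 0.28 rad and distance of each of tub, bottle_a, bottle_b, canister, basket from where it was at the start of the episode below 0.03 m and angle between tub's own z axis and vertical below 0.05 rad and linear speed of tub below 0.02 m/s and angle between each of bottle_a, bottle_b, canister, basket's own z axis and vertical below 0.15 rad); the robot touches nothing.
It fails at once if the tub is lifted (more than 15 mm) (height (world z) of tub above 0.015 m).
It fails at once if the tub is tipped (over 0.15 rad) (angle between tub's own z axis and vertical above 0.15 rad).
It fails at once if the tub is shoved more than 40 mm (distance of tub from where it was at the start of the episode above 0.04 m).
It fails at once if the lid is crushed (pressed with more than 60 N) (contact force between any of the fingers, the arm and tub above 60 N).
It fails at once if a bystander is moved more than 40 mm, lifted or knocked over (distance of any of bottle_a, bottle_b, canister, basket from where it was at the start of the episode above 0.04 m or height (world z) of any of bottle_a, bottle_b, canister, basket above 0.02 m or angle between any of bottle_a, bottle_b, canister, basket's own z axis and vertical above 0.3 rad).
It also fails if it takes over 48 s, if anything falls off the work surface, if the arm or the gripper's body presses on something with over 40 N, if the wrist force passes 120 N, or if a joint passes its speed limit or range.

## Working session

There is one attempt and no reset: what is moved stays moved. The work goes in short steps, Python scripts to look and compute and a tool call to move; the robot and the scene stay as the last step left them, time stands still between calls to the robot, and variables do not carry over. Pictures are saved under pics/ and viewed, at most 10 in all, crops included, and the job is handed in when it is done.

Besides the shell and the picture viewer there is one more tool, called after "Call:" as name(argument=value, ...), one argument or row to a line, values as JSON. apply_moves: Moves the arm, as the interface text tells. Its arguments: {"type":"object","properties":{"increments":{"type":"array"},"grip":{"type":"number"},"newtons":{"type":"number"}},"required":["increments"]}

```bash
mkdir -p pics; python3 - <<'E'
from plant import arm,capture,camera_params
import cv2,numpy as np
s=arm.sense();print(s['time_s'],s['position'],s['ee_rot'],s['contact_force'],s['grip_width'])
for n in ['top','side']:
    p,d=capture(n);np.savez('%s.npz'%n,p=p,d=d);cv2.imwrite('pics/%s0.png'%n,p[:,:,::-1]);print(n,camera_params(n))
E
```

```text
0.0 [ 0.15600954 -0.50110144  0.30308509] [ 9.88637079e-01  1.50320143e-01 -7.55824217e-05 -7.57872508e-04] [0.29797646 0.28756236 0.48087303] 0.0855356840212132
top {'fov_y': 46.20057222498218, 'cx': 330.8347002000044, 'cy': 235.93144531766274, 'rvec': array([ 2.1001268 , -2.12745075,  0.21450259]), 'tvec': array([0.04143417, 0.59556929, 1.24597914])}
side {'fov_y': 52.294545186794664, 'cx': 323.3584992400356, 'cy': 234.2451349537551, 'rvec': array([ 0.26689099, -2.61741138,  1.57846431]), 'tvec': array([0.61105929, 0.14284705, 0.9203353 ])}
```

View pics/top0.png

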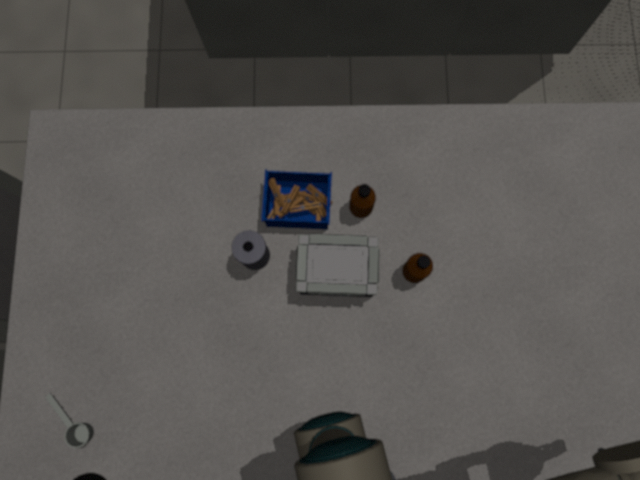

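View pics/side0.png

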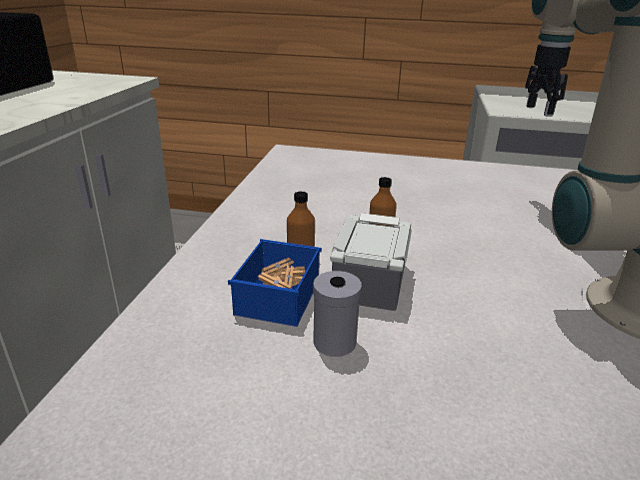

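The top view shows the tub at about (338,265), the basket at (297,200), the bottles at (362,200) and (418,268), and the canister at (250,250). The side view shows all four rim sections raised. Next I'll get metric positions from depth.

```bash
cat > h.py <<'E'
import numpy as np,cv2
def cloud(d,c):
    f=240/np.tan(np.radians(c['fov_y']/2));v,u=np.mgrid[:480,:640]
    P=np.stack([(u-c['cx'])/f*d,(v-c['cy'])/f*d,d],-1)
    R=cv2.Rodrigues(np.array(c['rvec']))[0];W=(P-np.array(c['tvec']))@R
    W[d==0]=np.nan;return W
E
python3 - <<'E'
from h import *
from plant import camera_params
a=np.load('top.npz');W=cloud(a['d'],camera_params('top'));p=a['p'].astype(int)
print('table z',np.nanmedian(W[320:380,200:280,2]))
m=np.zeros((480,640),bool);m[225:305,285:388]=1
t=m&(W[...,2]>.085)&(W[...,2]<.125)&(p.min(-1)>70)&(p.max(-1)-p.min(-1)<40)
n,l,st,_=cv2.connectedComponentsWithStats(t.astype(np.uint8));l=l==1+np.argmax(st[1:,4])
r=cv2.minAreaRect(W[l][:,:2].astype(np.float32));print('tub',r,cv2.boxPoints(r).round(4).tolist(),np.percentile(W[l][:,2],[2,20,50,80,98]).round(4))
im=cv2.minAreaRect(np.argwhere(l)[:,::-1].astype(np.float32));print('px',im)
for nm,(y0,y1,x0,x1) in dict(basket=(165,232,255,337),ba=(180,222,345,380),bb=(248,286,398,438),can=(228,272,228,272)).items():
    w=W[y0:y1,x0:x1].reshape(-1,3);w=w[w[:,2]>.05];print(nm,w.min(0).round(3),w.max(0).round(3),np.median(w,0).round(3))
E
```

```text
table z 0.000910677064904195
tub ((0.5273288488388062, 0.0211988165974617), (0.18467383086681366, 0.1358790248632431), 88.31784057617188) [[0.45669999718666077, -0.06909999996423721], [0.5924999713897705, -0.0731000006198883], [0.5978999733924866, 0.11150000244379044], [0.46209999918937683, 0.11550000309944153]] [0.0899 0.0946 0.0987 0.1045 0.1094]
px ((337.01690673828125, 263.06561279296875), (83.3004379272461, 58.94229507446289), 2.2311742305755615)
basket [0.597 0.031 0.05 ] [0.757 0.202 0.121] [0.696 0.129 0.072]
ba [ 0.652 -0.069  0.05 ] [ 0.711 -0.01   0.155] [ 0.671 -0.037  0.105]
bb [ 0.491 -0.192  0.051] [ 0.551 -0.134  0.156] [ 0.514 -0.157  0.105]
can [0.526 0.18  0.051] [0.601 0.255 0.13 ] [0.56  0.215 0.119]
```

Tub centre is about (0.527, 0.021), yaw about -0.029. I'll align the tool with the tub, close the fingers and move above the near section.

Call:
apply_moves(
  increments=[
    [[0,0,0,0,0,0.166],[0,0,0,0,0,0.166],[2.1,-3.8,0,0,0,0],[2.1,-3.8,0,0,0,0],[2.1,-3.8,0,0,0,0],[2.1,-3.8,0,0,0,0],[2.1,-3.8,0,0,0,0],[2.1,-3.8,0,0,0,0],[2.1,-3.8,0,0,0,0]],
  ],
  grip=1,
  newtons=40,
)

```text
time_s: 1.23
position: [0.3114, -0.2385, 0.3036]
ee_rot: [1.0, -0.015, -0.0, -0.0]
contact_force: [-0.2, -0.6, 0.1]
grip_width: -0.0001
gripper_force: 0.0
```

Call:
apply_moves(
  increments=[
    [[2.1,-3.8,0,0,0,0],[2.1,-3.8,0,0,0,0],[2.1,-3.8,0,0,0,0],[2.1,-3.8,0,0,0,0],[2.1,-3.8,0,0,0,0],[2.1,-3.8,0,0,0,0],[2.1,-3.8,0,0,0,0],[0,0,0,0,0,0],[0,0,0,0,0,0]],
  ],
)

```text
time_s: 2.35
position: [0.4658, 0.0214, 0.3035]
ee_rot: [1.0, -0.015, -0.0, 0.0]
contact_force: [0.2, 0.2, -0.0]
grip_width: -0.0003
gripper_force: 0.0
```

```bash
cat > st.py <<'E'
from plant import arm
import numpy as np
from scipy.spatial.transform import Rotation as Ro
s=arm.sense();p=s['position'];R=Ro.from_quat(s['ee_rot'])
c=np.array([.5273,.0212]);a=-.029;d=p[:2]-c
print(s['time_s'],'tubframe',(d@[np.cos(a),np.sin(a)]).round(4),(d@[-np.sin(a),np.cos(a)]).round(4),'tipz',p[2]-.073,'F',s['contact_force'].round(1),'z',R.apply([0,0,1]).round(4),'x',R.apply([1,0,0]).round(4))
E
python3 st.py;python3 - <<'E'
from h import *
from plant import capture,camera_params
c=camera_params('wrist');p,d=capture('wrist');np.savez('w.npz',p=p,d=d,rvec=c['rvec'],tvec=c['tvec'],f=c['fov_y'],cx=c['cx'],cy=c['cy']);cv2.imwrite('pics/w0.png',p[:,:,::-1])
E
```

```text
2.35 tubframe -0.0615 -0.0016 tipz 0.23049588793746412 F [ 0.2  0.2 -0. ] z [-1.e-03 -4.e-04 -1.e+00] x [ 9.996e-01 -3.000e-02 -9.000e-04]
```

View pics/w0.png

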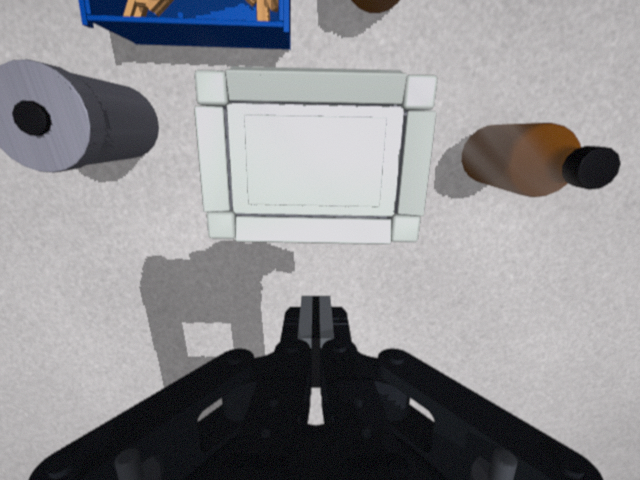

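The wrist view shows the tub with its corner squares' outer corners at about (196,71), (436,76), (418,242) and (209,238). The fingers are at (316,300). I'll cast those corners onto z = 0.1 to refine the pose.

```bash
python3 - <<'E'
from h import *
a=np.load('w.npz');f=240/np.tan(np.radians(a['f']/2));R=cv2.Rodrigues(a['rvec'])[0];C=-R.T@a['tvec']
q=[]
for u,v in [(196,71),(436,76),(418,242),(209,238)]:
    r=R.T@np.array([(u-a['cx'])/f,(v-a['cy'])/f,1]);q.append((C+r*(.1-C[2])/r[2])[:2])
q=np.array(q);print(q.round(4),q.mean(0));print('sides',[np.linalg.norm(q[i]-q[i-1]).round(4) for i in range(4)])
e=q[0]-q[1]+q[3]-q[2];print('yaw',np.arctan2(-e[0],e[1]))
E
```

```text
[[ 0.5926  0.1053]
 [ 0.584  -0.0691]
 [ 0.4568 -0.0645]
 [ 0.4657  0.1125]] [0.52476034 0.02104871]
sides [np.float64(0.1271), np.float64(0.1746), np.float64(0.1273), np.float64(0.1772)]
yaw -0.04980006102134933
```

Both views agree to about 2 mm. Descending over the near section.

Call:
apply_moves(
  increments=[
    [[0.2,0,3,0,0,0],[0,-0.2,3,0,0,0],[0,0,3,0,0,0],[0,0,2.2,0,0,0],[0,0,0.6,0,0,0],[0,0,0,0,0,0]],
  ],
)

```text
time_s: 3.15
position: [0.4681, 0.023, 0.1864]
ee_rot: [1.0, -0.016, 0.0, 0.0]
contact_force: [-0.8, -0.3, 0.8]
grip_width: 0.0003
gripper_force: 0.0
```

Call:
apply_moves(
  increments=[
    [[0,0,0.2,0,0,0],[0,0,0.2,0,0,0],[0,0,0.2,0,0,0],[0,0,0,0,0,0]],
  ],
)

```text
time_s: 3.65
position: [0.4681, 0.0236, 0.18]
ee_rot: [1.0, -0.015, 0.0, 0.0]
contact_force: [0.8, -0.4, 0.4]
grip_width: 0.0002
gripper_force: 0.1
```

```bash
python3 st.py
```

```text
3.65 tubframe -0.0592 0.0006 tipz 0.10699142346848768 F [ 0.8 -0.4  0.4] z [ 3.e-04 -1.e-04 -1.e+00] x [ 9.995e-01 -3.010e-02  3.000e-04]
```

Call:
apply_moves(
  increments=[
    [[0,0,0.1,0,0,0],[0,0,0.1,0,0,0],[0,0,0.1,0,0,0],[0,0,0,0,0,0]],
  ],
)

```text
time_s: 4.15
position: [0.468, 0.0235, 0.1771]
ee_rot: [1.0, -0.015, -0.0, 0.0]
contact_force: [-1.2, -0.4, 2.8]
grip_width: 0.0001
gripper_force: 1.1
```

Call:
apply_moves(
  increments=[
    [[0,0,0.1,0,0,0],[0,0,0,0,0,0]],
  ],
)

```text
time_s: 4.4
position: [0.468, 0.0235, 0.1755]
ee_rot: [1.0, -0.015, -0.0, 0.0]
contact_force: [-0.0, 0.2, 0.7]
grip_width: -0.0
gripper_force: 0.0
```

Call:
apply_moves(
  increments=[
    [[0,0,0.1,0,0,0],[0,0,0,0,0,0]],
  ],
)

```text
time_s: 4.65
position: [0.468, 0.0235, 0.1746]
ee_rot: [1.0, -0.015, -0.0, 0.0]
contact_force: [0.8, 0.1, 0.2]
grip_width: 0.0001
gripper_force: 0.0
```

Call:
apply_moves(
  increments=[
    [[0,0,0.1,0,0,0],[0,0,0,0,0,0]],
  ],
)

```text
time_s: 4.9
position: [0.468, 0.0235, 0.1738]
ee_rot: [1.0, -0.015, -0.0, 0.0]
contact_force: [-0.3, -0.1, -0.4]
grip_width: -0.0004
gripper_force: 0.0
```

Call:
apply_moves(
  increments=[
    [[0,0,0.1,0,0,0],[0,0,0,0,0,0]],
  ],
)

```text
time_s: 5.15
position: [0.468, 0.0235, 0.1728]
ee_rot: [1.0, -0.015, -0.0, 0.0]
contact_force: [0.5, -0.2, -0.4]
grip_width: -0.0004
gripper_force: 0.0
```

```bash
python3 - <<'E'
from plant import capture
import cv2
p,d=capture('side');cv2.imwrite('pics/s1.png',cv2.resize(p[170:330,280:480,::-1],None,fx=4,fy=3.75,interpolation=cv2.INTER_CUBIC)[:600])
E
```

```text
(no output)
```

View pics/s1.png

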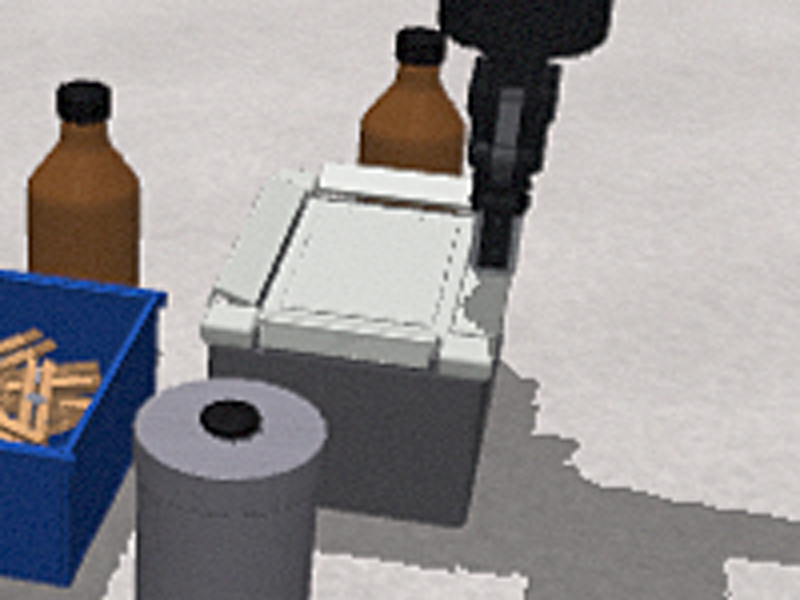

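The side crop shows the near section flush, with the fingers at (495,250), and the other three still up. Next the left section.

Call:
apply_moves(
  increments=[
    [[0,0,-2.7,0,0,0],[1.5,-2.1,0,0,0,0],[1.5,-2.1,0,0,0,0],[1.5,-2.1,0,0,0,0],[1.4,-1.9,0,0,0,0],[0,0,0,0,0,0],[0,0,1.6,0,0,0],[0,0,0.2,0,0,0],[0,0,0,0,0,0]],
  ],
)

```text
time_s: 6.32
position: [0.5291, 0.1032, 0.1814]
ee_rot: [1.0, -0.015, -0.0, 0.0]
contact_force: [-0.0, 0.1, -0.2]
grip_width: 0.0
gripper_force: 0.0
```

Call:
apply_moves(
  increments=[
    [[0,0,0.1,0,0,0],[0,0,0.1,0,0,0],[0,0,0.1,0,0,0],[0,0,0.1,0,0,0],[0,0,0,0,0,0]],
  ],
)

```text
time_s: 6.95
position: [0.5297, 0.1039, 0.1788]
ee_rot: [1.0, -0.015, 0.001, -0.0]
contact_force: [-1.7, -0.3, 5.3]
grip_width: -0.0003
gripper_force: 2.6
```

Call:
apply_moves(
  increments=[
    [[0,0,0.1,0,0,0],[0,0,0.1,0,0,0],[0,0,0,0,0,0]],
  ],
)

```text
time_s: 7.32
position: [0.5294, 0.1036, 0.1755]
ee_rot: [1.0, -0.015, -0.0, 0.0]
contact_force: [-0.5, -1.0, 0.3]
grip_width: 0.0003
gripper_force: 0.0
```

Call:
apply_moves(
  increments=[
    [[0,0,0.1,0,0,0],[0,0,0.1,0,0,0],[0,0,0,0,0,0]],
  ],
)

```text
time_s: 7.7
position: [0.5294, 0.1036, 0.1736]
ee_rot: [1.0, -0.015, -0.0, 0.0]
contact_force: [-0.6, -0.4, 0.4]
grip_width: -0.0004
gripper_force: 0.0
```

Same signature: the force rose, then released. Now the right section.

Call:
apply_moves(
  increments=[
    [[0,0,-2.7,0,0,0],[0,4.1,0,0,0,0],[-0.1,4.2,0,0,0,0],[-0.1,4.2,0,0,0,0],[0,4.1,0,0,0,0],[0,0,0,0,0,0],[0,0,1.6,0,0,0],[0,0,0.2,0,0,0],[0,0,0,0,0,0]],
  ],
)

```text
time_s: 8.82
position: [0.5224, -0.0613, 0.1823]
ee_rot: [1.0, -0.014, -0.001, -0.0]
contact_force: [0.3, 0.4, 0.1]
grip_width: 0.0002
gripper_force: 0.0
```

Call:
apply_moves(
  increments=[
    [[0,0,0.1,0,0,0],[0,0,0.1,0,0,0],[0,0,0.1,0,0,0],[0,0,0.1,0,0,0],[0,0,0,0,0,0]],
  ],
)

```text
time_s: 9.45
position: [0.5227, -0.0622, 0.1797]
ee_rot: [1.0, -0.015, 0.0, 0.0]
contact_force: [-1.9, 0.8, 4.3]
grip_width: 0.0001
gripper_force: 2.3
```

Call:
apply_moves(
  increments=[
    [[0,0,0.1,0,0,0],[0,0,0.1,0,0,0],[0,0,0,0,0,0]],
  ],
)

```text
time_s: 9.82
position: [0.5226, -0.0626, 0.1773]
ee_rot: [1.0, -0.015, 0.0, 0.0]
contact_force: [-0.9, -2.0, 2.3]
grip_width: 0.0004
gripper_force: 1.5
```

Call:
apply_moves(
  increments=[
    [[0,0,0.1,0,0,0],[0,0,0.1,0,0,0],[0,0,0,0,0,0]],
  ],
)

```text
time_s: 10.2
position: [0.5223, -0.0619, 0.1742]
ee_rot: [1.0, -0.015, -0.001, -0.0]
contact_force: [0.2, 0.1, -0.8]
grip_width: -0.0003
gripper_force: 0.0
```

Call:
apply_moves(
  increments=[
    [[0,0,-2.7,0,0,0],[1.5,-2.1,0,0,0,0],[1.5,-2.1,0,0,0,0],[1.5,-2.1,0,0,0,0],[1.4,-2.0,0,0,0,0],[0,0,0,0,0,0],[0,0,1.6,0,0,0],[0,0,0.2,0,0,0],[0,0,0,0,0,0]],
  ],
)

```text
time_s: 11.32
position: [0.5836, 0.0185, 0.1833]
ee_rot: [1.0, -0.015, -0.001, 0.0]
contact_force: [0.4, -0.3, 0.4]
grip_width: 0.0001
gripper_force: 0.0
```

Call:
apply_moves(
  increments=[
    [[0,0,0.1,0,0,0],[0,0,0.1,0,0,0],[0,0,0.1,0,0,0],[0,0,0.1,0,0,0],[0,0,0,0,0,0]],
  ],
)

```text
time_s: 11.95
position: [0.584, 0.019, 0.18]
ee_rot: [1.0, -0.015, 0.0, 0.0]
contact_force: [0.6, 0.7, 1.4]
grip_width: 0.0001
gripper_force: 0.2
```

Call:
apply_moves(
  increments=[
    [[0,0,0.1,0,0,0],[0,0,0.1,0,0,0],[0,0,0,0,0,0]],
  ],
)

```text
time_s: 12.32
position: [0.5843, 0.019, 0.1787]
ee_rot: [1.0, -0.015, 0.001, 0.0]
contact_force: [-1.1, -0.1, 5.6]
grip_width: -0.0001
gripper_force: 2.5
```

Call:
apply_moves(
  increments=[
    [[0,0,0.1,0,0,0],[0,0,0.1,0,0,0],[0,0,0,0,0,0]],
  ],
)

```text
time_s: 12.7
position: [0.5836, 0.019, 0.1752]
ee_rot: [1.0, -0.015, -0.001, 0.0]
contact_force: [-0.3, -0.3, -0.5]
grip_width: -0.0002
gripper_force: 0.0
```

All four showed the click. I'll lift, back away and check.

Call:
apply_moves(
  increments=[
    [[0,0,-4,0,0,0],[0,0,-4,0,0,0],[0,0,-4,0,0,0],[-4,0,0,0,0,0],[-4,0,0,0,0,0],[-4,0,0,0,0,0],[0,0,0,0,0,0],[0,0,0,0,0,0]],
  ],
)

```text
time_s: 13.7
position: [0.4643, 0.0227, 0.2957]
ee_rot: [1.0, -0.015, -0.0, 0.0]
contact_force: [1.1, 0.2, 0.4]
grip_width: 0.0006
gripper_force: 0.0
```

```bash
python3 st.py; python3 - <<'E'
from plant import capture
import cv2,numpy as np
p,d=capture('side');q,d=capture('wrist')
a=cv2.resize(p[170:330,280:480,::-1],(400,320),interpolation=cv2.INTER_CUBIC)
b=cv2.resize(q[:,:,::-1],(400,300),interpolation=cv2.INTER_AREA)
cv2.imwrite('pics/f.png',np.hstack([a,cv2.copyMakeBorder(b,0,20,0,0,0)]))
E
```

```text
13.7 tubframe -0.063 -0.0004 tipz 0.22273259826739733 F [1.1 0.2 0.4] z [-1.e-04 -1.e-04 -1.e+00] x [ 9.995e-01 -3.020e-02 -1.000e-04]
```

View pics/f.png

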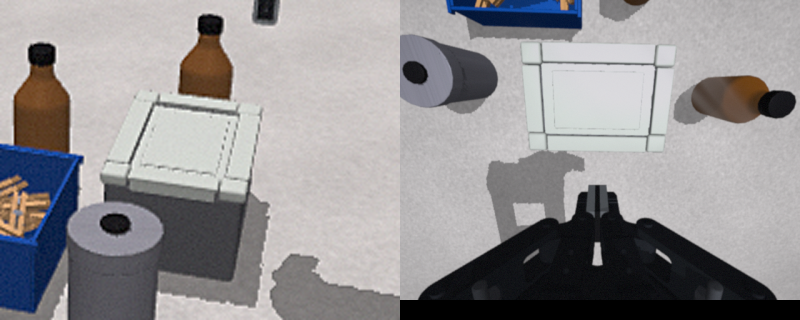

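Both views show all four sections flush (lid at about (185,145) on the left and (598,97) on the right). The tub and everything around it have not moved.

```bash
python3 -c "
from plant import arm
print(arm.sign_off())"
```

```text
the job is handed in; nothing more can be done
None
```

All four rim sections clicked shut and look flush in the final pictures, with the tub and the things around it unmoved by eye, and I handed the job in at about 14 s; no verdict was returned.

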